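Drop a telescoping work rest to its next hole

ROBOT

A 6-joint arm with a two-finger parallel gripper is mounted at the origin on the work surface. World frame = base frame: x ahead of the robot, y to its left, z up, the work surface at z = 0. Lengths are in mm, angles in degrees, forces in N, time in s.
With the tool pointing down it reaches from about 325 to 925 mm from the base axis. Payload 3.1 kg.
Tool frame: the origin (TCP) lies at the very end of the fingers, on their centre line; the grasp point (between the pads) lies grasp_offset behind it (grasp_offset is the distance from the TCP to the grasp point, in mm); z points along the fingers, x is the direction in which the jaws open and shut, and the axes are right-handed (so a half turn about z gives the same grasp; the last joint's range is limited). The gripper opens to 85 mm and grips with 20 to 120 N. Pads are 22 mm wide; open, the fingers measure 114 mm over their backs; the gripper's body (76 mm by 85 mm) begins 54 mm behind the grasp point. The pads swing forward as they close: fully open they stand 13 mm farther back than shut.
Start: joints at [-76.329, 12.427, 92.441, -0, 75.132, -6.429], TCP at [214.802, -586.941, 231.3] pointing down, gripper open.
Joint ranges: [-157.48, 157.48], [-44.54, 120.13], [17.64, 146.25], [-64.5, 244.5], [7.68, 150.69], [-147.95, 147.95]. Speed limits (degrees/s): [159.86, 159.86, 180, 180, 180, 180].

INTERFACE

Orientations are given as [roll, pitch, yaw] about the fixed x, y, z axes, in that order (R = Rz(yaw) Ry(pitch) Rx(roll)).
In Python, from station import * gives the robot as it stands. Calls block until the motion is done:
- goto(position, orientation): joint-space move of the TCP to a pose.
- move_l(position, attitude=None, speed=150): straight line of the TCP; attitude=None keeps the orientation; speed is the mean speed in mm/s.
- move_j(angles): joint-space move.
- grip(opening, squeeze=None): finger opening in mm; squeeze is the grip in N (None keeps the last); returns when the fingers have stopped.
- wait(seconds).
- solve_ik(position, orientation): joint angles nearest the present ones, or None.
- get_obs(): the state.
- get_image(name): name is "side" or "top"; returns the picture (384x512x3 uint8, red, green, blue); there is no depth.
- get_calibration(name): a dict with "fx", "fy", "cx", "cy" (pixels), "R" (3x3) and "t" (3): a world point X has camera coordinates R X + t. Camera axes: x right, y down, z forward; pixel columns grow to the right and rows downward; lengths in mm; the calibration is good to about 2 mm. A picture is of the moment at which its call begins. get_calibration takes no time and is no camera call.
A pose or a line that the arm cannot do raises Unreachable and nothing moves.
- sign_off(): hands the job in, once; it reports no verdict.
Trained networks look in the newest picture that a camera, given by its name, has taken for a name from the list of things; names that differ only in an ending like _2 or _b are one class to them, and where a whole thing is asked for, a point or a joint stands for the part that bears it (a point fixed in the world has none). Each returns a list of dicts, best first, with "score" (0 to 1); they miss things now and then, are a little off and sometimes report something else, mostly with a low value. They report only what shows in the picture. A call takes as long as a camera call. They do not tell look-alikes from the thing itself.
- spot_in(name, camera): "extent" ([centre column, centre row, width, height] in pixels, round what is visible of it).
- regions_of(name, camera): "region" (384x512 bool, what is visible of it) and "extent" ([centre column, centre row, width, height] in pixels, round what is visible of it).
The state is a dict: "t": time; "joint_pos": joint angles; "qvel": joint speeds; "effort": joint torques, N m; "tcp_pos": TCP position; "ee_rot": TCP orientation; "wrist_force": force on the tool from outside, world axes, zero at the start; "moment": the same for the moment, N m; "grip_width": finger opening in mm.
Only numpy, scipy, OpenCV 4.12 (cv2) and the standard library are available. Lean on these libraries where they do the work, as an engineer would, in place of code of your own. Each camera call takes 0.05 s, during which the arm holds its last target. There are 200 camera calls.

TASK

One of the two telescoping work rests on the inspection bench is still fully raised; collapse it to its very next hole so that a long shaft can later lie across both. Squeeze its red button fully in and ease the tube about a centimetre down off its hole, let the button go so that it rides half out, then press the tube gently down until the button pops fully out at the next hole, without running past it. Never lean hard on the tube while its lock is caught, leave the lower rest and everything else on the bench alone, and take the hand away at the end.

Things in the scene. Friction and masses are not known exactly. Their poses are not given: they have to be found in the camera images.
- rest: blue round foot, 110 mm in diameter and 28 mm high, bolted to the bench, of the raised work rest; origin on its axis at bench height, z up, y towards the button side. A steel post of 18 mm diameter rises from it, 149 mm high.
- tube (a joint): how far (m) the raised rest's sliding tube has come down: 0 in the top hole, bottom stop at 0.064. It weighs about 0.4 kg and is held by friction (about 5 N); with the tooth clear of a hole a push of 1 to 4 N slides it down. The next hole lies 30 to 50 mm below the first (unlike from stand to stand, hidden inside the tube); a hole leaves 1.5 mm of play either way.
- release (a joint): how far (m) the red button is pressed in: 0 fully out (locked), 0.007 fully in. Sprung outwards: about 5 N to start, 9.5 N fully in. Beyond 0.0045 its tooth is clear of the hole and the tube can slide. Let go between holes, the tooth rides on the post and the button stays about 4 mm in, until it pops out by itself at a hole as the tube slides down.
- pad_top (a point): centre of the top of the black 34 mm round, 6 mm thick rubber pad, on the tube's axis; 240 mm above the bench in the top hole; z up. Moves with the tube, a 32 mm aluminium sleeve.
- button_face (a point): centre of the outer face of the raised rest's round red button (16 mm in diameter), on the collar's +y side; its y axis points straight out of the button, level. Moves with button and tube. Fully out it stands 10 mm proud of the collar, 28 mm from the tube's axis; it lies 26 mm below the pad's top.
- tooth: small steel locking tooth hidden inside the tube, moved by the button; origin on the foot's axis at bench height, less the tube's and button's travel (no use for aiming). More than 20 N would bend it: pushing the tube down hard while the tooth sits in a hole does that.
- twin: the other work rest, alike, with its pad already lower (top at 200 mm); fixed; origin at its foot's centre at bench height; not to be touched
- coupling_a: loose blue hexagonal coupling, 60 mm across corners, 45 mm high; origin at the centre of its underside; bystander
- coupling_b: second loose blue hexagonal coupling, 60 mm across corners, 45 mm high; origin at the centre of its underside; bystander
- gauge: loose white hand-held gauge, 70 x 130 x 28 mm (x, y, z); origin at the centre of its underside; bystander
- collar (a point): centre of the black collar block just under the pad, on the tube's axis, 23 mm below the pad's top; block 34 x 36 x 34 mm (x, y, z), y towards the button. Moves with the tube. A pinch along y across button and collar is 46 mm wide with the button out, 39 mm with it fully in; the side opposite the button is flat, 18 mm from the axis.
Things that resemble listed ones, but are neither listed nor needed, are in the scene too. What is shaped like the rest but green or purple is not meant.

How it is judged:
By the outcome, as a careful person would: the job done as asked, in the order asked, and still so for the second after the job is handed in, with the robot touching nothing.
It also fails if it takes over 43 s, if anything falls off the work surface, if the arm or the gripper's body presses on something with over 40 N, if the wrist force passes 120 N, or if a joint passes its speed limit or range.

## Working session

There is one attempt and no reset: what is moved stays moved. The work goes in short steps, each a Python script; the robot and the scene stay as the last script left them, time stands still between calls to the robot, and variables do not carry over. Pictures are saved under pics/ and viewed, about 8 in all and at most 12, crops included, and the job is handed in when it is done.

```bash
mkdir -p pics; ls
python3 - <<'E'
from station import *
import cv2,numpy as np
for c in("top","side"):
    im=get_image(c); cv2.imwrite(f"pics/{c}0.png",im[:,:,::-1])
    k=get_calibration(c); print(c,k)
    for n in("rest","button_face","pad_top","twin","collar"):
        print(n,[(round(d["score"],2),np.round(d["extent"]).tolist()) for d in spot_in(n,c)])
o=get_obs();print(o)
E
```

```text
pics
top {'fx': 448.8028923703784, 'fy': 448.8028923703784, 'cx': 259.25355815472375, 'cy': 198.34161618129622, 'R': array([[ 0.0264046 , -0.99931303,  0.02600515],
       [-0.99374397, -0.02906362, -0.10783422],
       [ 0.10851595, -0.02299515, -0.99382871]]), 't': array([ -34.91131101,  608.53346145, 1020.74981554])}
rest [(0.95, [270.0, 212.0, 45.0, 44.0]), (0.93, [343.0, 203.0, 58.0, 47.0]), (0.84, [347.0, 277.0, 56.0, 47.0]), (0.63, [329.0, 131.0, 46.0, 60.0])]
button_face [(0.47, [348.0, 195.0, 4.0, 9.0]), (0.41, [264.0, 208.0, 8.0, 9.0])]
pad_top [(0.94, [276.0, 205.0, 24.0, 20.0]), (0.68, [341.0, 118.0, 30.0, 37.0]), (0.65, [356.0, 281.0, 30.0, 23.0]), (0.62, [357.0, 193.0, 30.0, 27.0])]
twin [(0.73, [241.0, 275.0, 21.0, 34.0]), (0.57, [169.0, 230.0, 54.0, 49.0])]
collar [(0.86, [358.0, 195.0, 36.0, 24.0]), (0.84, [275.0, 205.0, 20.0, 17.0]), (0.75, [341.0, 118.0, 24.0, 33.0]), (0.73, [358.0, 280.0, 33.0, 18.0])]
side {'fx': 446.0653778538246, 'fy': 446.0653778538246, 'cx': 262.46201007671874, 'cy': 191.18617508980188, 'R': array([[ 0.94955423, -0.31342155,  0.01066305],
   
[... 702 characters left out ...]
]), (0.65, [199.0, 308.0, 31.0, 69.0])]
{'t': 0.6, 'joint_pos': array([-7.63309414e+01,  1.24252433e+01,  9.24407100e+01,  9.64934700e-04,
        7.51336609e+01, -6.42677668e+00]), 'qvel': array([-0.07157438, -0.0518899 , -0.03619382, -0.05512138,  0.00293955,
       -0.01176163]), 'effort': array([-5.52142919e-04, -3.96581340e+01, -3.04031110e+01, -2.60624993e-04,
        1.12711103e-03, -4.15785806e-06]), 'tcp_pos': array([ 214.79061486, -586.94128408,  231.32696928]), 'ee_rot': array([-1.79999116e+02, -4.87705923e-04, -6.99044123e+01]), 'wrist_force': array([-0.42429338,  0.5543105 ,  0.49279633]), 'moment': array([-0.01890898,  0.01898995, -0.01928019]), 'grip_width': 85.37835088589668}
```

Run:
```python
import cv2
a=cv2.imread("pics/top0.png")[80:320,130:450]; b=cv2.imread("pics/side0.png")[110:400,150:450]
cv2.imwrite("pics/top1.png",cv2.resize(a,(800,600),interpolation=3)); cv2.imwrite("pics/side1.png",cv2.resize(b,(600,548),interpolation=3))
```

```text
(no output)
```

View pics/top1.png

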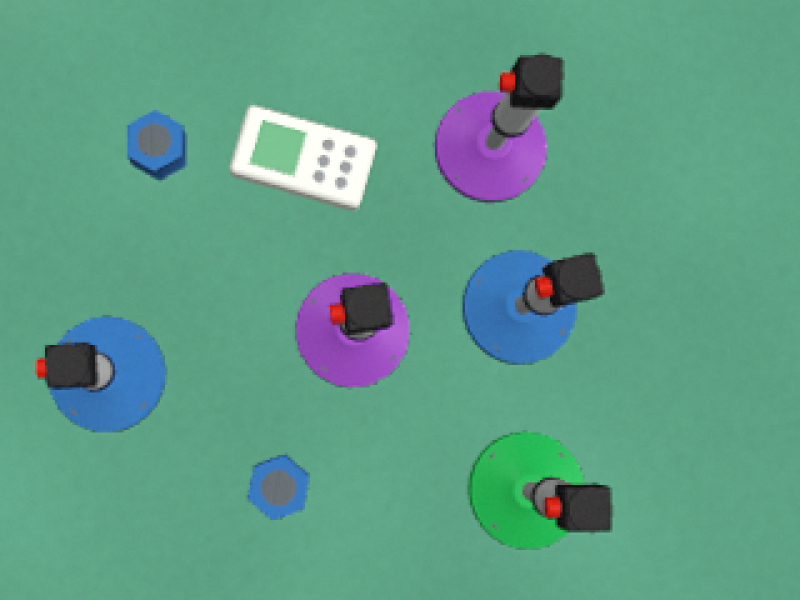

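View pics/side1.png

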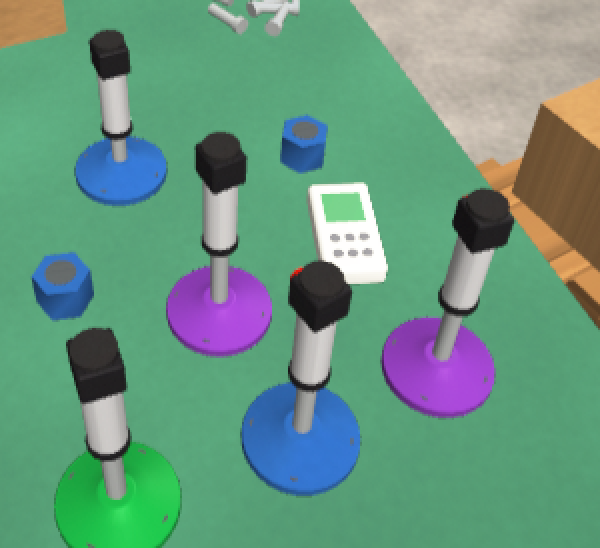

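```bash
cat > vis.py <<'E'
import cv2,numpy as np
from scipy.optimize import minimize
from station import get_calibration
K={c:get_calibration(c) for c in("top","side")}
def proj(P,c):
    k=K[c];q=np.atleast_2d(P)@k["R"].T+k["t"];return q[:,:2]/q[:,2:]*k["fx"]+[k["cx"],k["cy"]]
def ray(uv,z,c):
    k=K[c];d=k["R"].T@[(uv[0]-k["cx"])/k["fx"],(uv[1]-k["cy"])/k["fx"],1];o=-k["R"].T@k["t"];return o+d*(z-o[2])/d[2]
A=np.linspace(0,2*np.pi,40)
def circ(r,z):return np.c_[r*np.cos(A),r*np.sin(A),0*A+z]
def model(x,y,yaw,h):
    b=np.array([[i*17,j*18,h-23+k*17] for i in(-1,1) for j in(-1,1) for k in(-1,1)],float)
    c,s=np.cos(yaw),np.sin(yaw);R=np.array([[c,-s,0],[s,c,0],[0,0,1]])
    return np.r_[b,circ(17,h),circ(17,h-6)]@R.T+[x,y,0]
def comp(mask,uv,r=6):
    n,l,st,ce=cv2.connectedComponentsWithStats(mask.astype(np.uint8))
    d=[np.hypot(*(ce[i]-uv)) if st[i,4]>8 else 1e9 for i in range(1,n)];i=1+int(np.argmin(d));return l==i,ce[i]
E
cat > fit.py <<'E'
from vis import *
im={c:cv2.imread(f"pics/{c}0.png").astype(int) for c in K}
dark={c:(im[c].max(2)<70) for c in K}
red=(im["top"][:,:,2]>150)&(im["top"][:,:,1]<80)&(im["top"][:,:,0]<80)
S=8
for nm,tu,su,ft,h0 in(("rest",(360,192),(310,257),(338,203),240),("twin",(158,226),(205,137),(173,229),200)):
    m={"top":comp(dark["top"],tu)[0],"side":comp(dark["side"],su)[0]}
    f=ray(ft,28,"top")
    def cost(p,full=False):
        t=0
        for c in K:
            hull=cv2.convexHull((proj(model(p[0],p[1],p[2],p[3]),c)*S).astype(np.float32)).astype(np.int32)
            big=np.zeros((384*S//1,512*S),np.uint8);cv2.fillConvexPoly(big,hull+S//2,255)
            a=cv2.resize(big,(512,384),interpolation=cv2.INTER_AREA)/255.
            t+=np.abs(a-m[c]).sum()/m[c].sum()
        return t
    best=None
    for yaw in np.radians([-30,-15,0,15,30,45]):
        r=minimize(cost,[f[0],f[1],yaw,h0],method="Nelder-Mead",options=dict(initial_simplex=np.array([[f[0],f[1],yaw,h0]]*5)+np.vstack([np.zeros(4),np.diag([12,12,.15,15])]),maxfev=150))
        if best is None or r.fun<best.fun:best=r
    print(nm,"foot",f.round(1),"fit",best.x.round(1),"yaw",np.degrees(best.x[2]).round(1),"cost",round(best.fun,3),{c:int(m[c].sum()) for c in m})
    _,rc=comp(red,np.array(tu)-[12,-3]);b=ray(rc,best.x[3]-26+3,"top");d=b[:2]-best.x[:2]
    print("button",rc.round(1),b.round(1),"yaw from button",np.degrees(np.arctan2(d[1],d[0]))-90,np.hypot(*d))
E
python3 fit.py
```

```text
rest foot [ 604.2 -204.9   28. ] fit [ 6.078e+02 -2.072e+02  3.000e-01  2.363e+02] yaw 18.0 cost 0.376 {'top': 351, 'side': 781}
button [347.5 194.3] [ 602.7 -186.2  213.3] yaw from button 13.821281798833937 21.633316018340107
twin foot [532.1 181.1  28. ] fit [531.9 187.    0.  196.7] yaw 0.9 cost 0.294 {'top': 338, 'side': 377}
button [146. 227.] [529.5 211.  173.7] yaw from button 5.827553317504794 24.17253376827875
```

```bash
cat > ov.py <<'E'
from vis import *
p=(605.5,-206,np.radians(15),240)
tiles=[]
for c,(u,v),(su,sv) in(("top",(345,200),(360,192)),("side",(310,285),(310,257))):
    I=cv2.imread(f"pics/{c}0.png");m=comp(I.max(2)<70,(su,sv))[0].astype(np.uint8)
    ys,xs=np.nonzero(m);print(c,xs.min(),xs.max(),ys.min(),ys.max(),m.sum())
    w,h=50,62
    t=[I[v-h:v+h,u-w:u+w]]; t[0]=cv2.resize(t[0],None,fx=4,fy=4,interpolation=0)
    def dr(P,col):
        q=((proj(P,c)-[u-w,v-h]+.5)*4).astype(np.int32);cv2.polylines(t[0],[q],True,col,1)
    q=cv2.convexHull(proj(model(*p),c).astype(np.float32))[:,0];q=((q-[u-w,v-h]+.5)*4).astype(np.int32);cv2.polylines(t[0],[q],True,(0,255,255),1)
    dr(circ(17,240)+[p[0],p[1],0],(255,255,255));dr(circ(55,0)+[p[0],p[1],0],(255,255,255))
    tiles.append(t[0])
cv2.imwrite("pics/ov.png",np.hstack(tiles))
E
python3 ov.py
```

```text
top 347 370 182 202 351
side 294 325 241 275 781
```

View pics/ov.png

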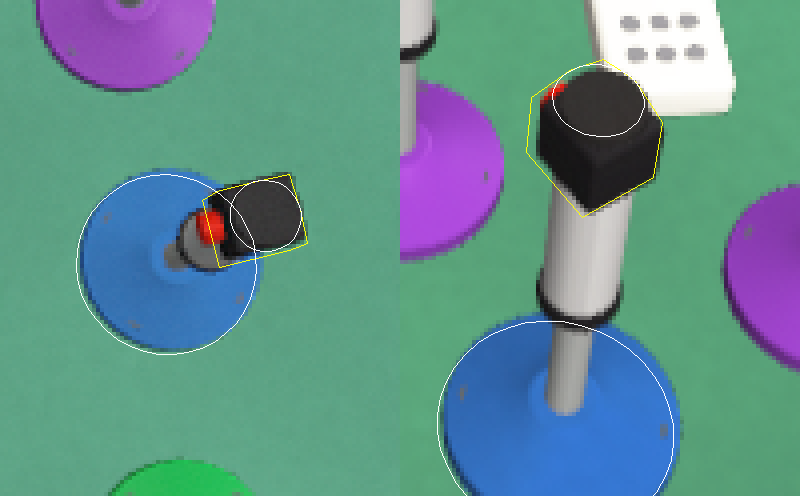

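```bash
cat > fit2.py <<'E'
from vis import *
S=8
def btn():return np.array([[8*np.cos(a),y,240-26+8*np.sin(a)] for a in A for y in(18,28)])
def fit(im,x0):
    m={}
    for c,su in(("top",(360,192)),("side",(310,257))):
        I=im[c].astype(int);red=(I[:,:,2]>110)&(I[:,:,1]<80)&(I[:,:,0]<80)
        m[c]=comp((I.max(2)<75)|red,su)[0]
    # near edges are antialiased; compare against all
    def cost(p,cams=("top","side")):
        t=0;yaw=p[2];R=np.array([[np.cos(yaw),-np.sin(yaw),0],[np.sin(yaw),np.cos(yaw),0],[0,0,1]])
        B=btn()@R.T+[p[0],p[1],0]
        for c in cams:
            big=np.zeros((384*S,512*S),np.uint8)
            for M in(model(p[0],p[1],yaw,240),B):
                q=proj(M,c)+.5
                cv2.fillConvexPoly(big,cv2.convexHull((q*S).astype(np.float32)).astype(np.int32),255)
            a=cv2.resize(big,(512,384),interpolation=cv2.INTER_AREA)/255.
            t+=np.abs(a-m[c]).sum()/m[c].sum()
        return t
    for cams in(("top","side"),("top",),("side",)):
        rs=[]
        for y in(5,12,20,28):
            s=np.array([x0[0],x0[1],np.radians(y)])
            rs.append(minimize(cost,s,args=(cams,),method="Nelder-Mead",options=dict(initial_simplex=np.vstack([s,s+np.diag([8,8,.2])]),maxfev=80)))
        r=min(rs,key=lambda r:r.fun);print(cams,r.x[:2].round(1),np.degrees(r.x[2]).round(1),round(r.fun,3))
if __name__=="__main__":fit({c:cv2.imread(f"pics/{c}0.png") for c in K},(607,-207))
E
python3 fit2.py
```

```text
('top', 'side') [ 607.6 -206.3] 15.7 0.354
('top',) [ 608.2 -207.2] 16.0 0.193
('side',) [ 606.6 -208.3] 4.9 0.146
```

```bash
cat > g.py <<'E'
from station import *
import numpy as np
YAW=15.;C=np.array([607.5,-207.]);U=np.array([-np.sin(np.radians(YAW)),np.cos(np.radians(YAW))])
ATT=[180,0,YAW-90]
def P(c,z):return [*(C+U*c),z]
def st(tag,f0=0):
    o=get_obs();f=o["wrist_force"]-f0
    print(tag,"t%.2f"%o["t"],"tcp",o["tcp_pos"].round(1),"Fu %.1f Fv %.1f Fz %.1f"%(f[:2]@U,f[:2]@[U[1],-U[0]],f[2]),"w %.1f"%o["grip_width"]);return o
E
python3 - <<'E'
from g import *
import cv2
print(grasp_offset, solve_ik(P(1.5,320),ATT))
x=get_obs()["tcp_pos"]
move_l([x[0],x[1],330],speed=250)
goto(P(1.5,330),ATT)
st("hover")
move_l(P(1.5,260),speed=150)
st("pre")
for c in("top","side"): cv2.imwrite(f"pics/{c}2.png",get_image(c)[:,:,::-1])
a=cv2.imread("pics/top2.png")[130:280,270:420];b=cv2.imread("pics/side2.png")[180:330,235:385]
cv2.imwrite("pics/pre.png",cv2.resize(np.hstack([a,b]),(800,400),interpolation=2))
E
```

```text
18.700000000000003 [-2.49744645e+01  1.11815103e+01  8.44439157e+01 -2.54444375e-14
  8.43745740e+01  5.00255355e+01]
hover t3.12 tcp [ 606.7 -206.6  329.9] Fu 0.4 Fv -0.9 Fz -0.3 w 85.2
pre t3.73 tcp [ 607.3 -206.1  260.4] Fu -0.0 Fv -1.1 Fz -0.0 w 85.8
```

View pics/pre.png

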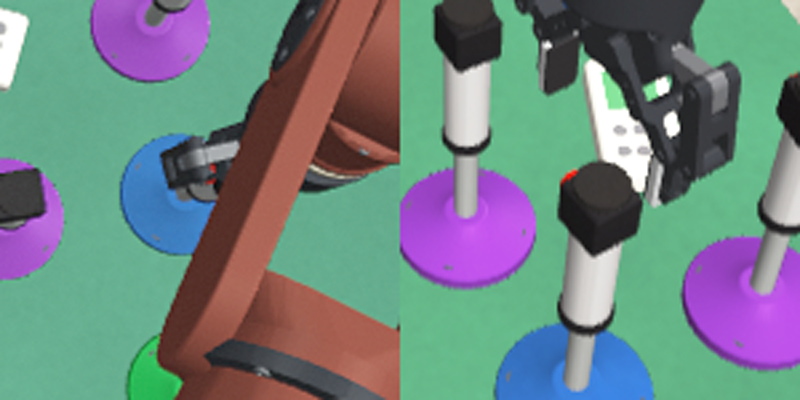

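Run:
```python
from g import *
from vis import proj
import cv2
I=cv2.resize(cv2.imread("pics/side2.png")[170:270,255:385],None,fx=6,fy=6,interpolation=2)
V=np.array([U[1],-U[0]]);t=get_obs()["tcp_pos"]
def dr(pts,col):cv2.polylines(I,[((proj(np.array(pts),"side")-[255,170]+.5)*6).astype(np.int32)],True,col,1)
for s in(1,-1):
    dr([[*(t[:2]+U*42.7*s+V*a),z] for a,z in((-11,273),(11,273),(11,293),(-11,293))],(0,255,255))
dr([[*(C+17*np.array([np.cos(a),np.sin(a)])),240] for a in np.linspace(0,6.28,40)],(255,255,255))
dr([[*(C+28*U+V*8*np.cos(a)),214+8*np.sin(a)] for a in np.linspace(0,6.28,40)],(0,255,0))
cv2.imwrite("pics/ov2.png",I)
```

```text
(no output)
```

View pics/ov2.png

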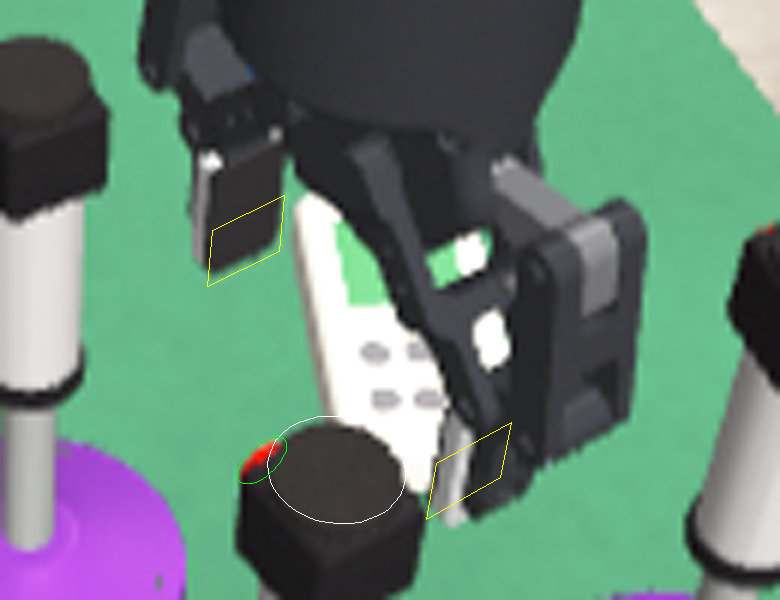

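Run:
```python
from g import *
f0=st("pre")["wrist_force"]
move_l(P(1.5,191),speed=100); wait(.2)
o=st("down",f0); f0=o["wrist_force"]
w=60
grip(w,20)
while w>=46:
    wait(.15);o=st("w%.1f"%w,f0)
    if abs((o["wrist_force"]-f0)[:2]@U)>2.5:break
    w-=2;grip(w,20)
np.save("f0.npy",f0)
```

```text
pre t3.83 tcp [ 608.1 -206.2  262. ] Fu 0.6 Fv -0.4 Fz 0.3 w 85.3
down t4.88 tcp [ 607.8 -205.9  192.2] Fu -1.4 Fv 0.3 Fz -0.4 w 85.4
w60.0 t5.40 tcp [ 607.1 -205.5  190.9] Fu 1.1 Fv 0.7 Fz 0.9 w 60.2
w58.0 t5.77 tcp [ 607.1 -205.6  191. ] Fu 0.2 Fv -0.3 Fz -0.3 w 57.8
w56.0 t6.13 tcp [ 607.1 -205.5  191. ] Fu 0.8 Fv -0.5 Fz -0.2 w 56.4
w54.0 t6.50 tcp [ 607.1 -205.6  191. ] Fu 0.1 Fv 0.4 Fz -0.1 w 53.9
w52.0 t6.87 tcp [ 607.1 -205.5  191. ] Fu 0.7 Fv 0.1 Fz 0.8 w 52.0
w50.0 t7.23 tcp [ 607.1 -205.3  191.1] Fu 1.5 Fv -0.3 Fz 1.0 w 50.1
w48.0 t7.60 tcp [ 606.9 -204.8  190.9] Fu 5.5 Fv 0.1 Fz 1.4 w 48.4
```

Run:
```python
from g import *
f0=np.load("f0.npy")
move_l(P(0,191),speed=20);wait(.1);st("c0",f0)
for w in(45,42): grip(w,25);wait(.1);st("w%d"%w,f0)
grip(34,25);wait(.3);st("squeezed",f0)
```

```text
c0 t7.95 tcp [ 607.3 -206.1  190.7] Fu 6.4 Fv -0.4 Fz 2.2 w 48.1
w45 t8.27 tcp [ 607.2 -205.8  190.6] Fu 7.2 Fv -0.2 Fz 2.3 w 45.6
w42 t8.58 tcp [ 607.  -205.5  190.7] Fu 7.4 Fv 0.9 Fz 2.0 w 42.1
squeezed t9.10 tcp [ 607.6 -207.3  191. ] Fu 1.3 Fv 1.7 Fz -0.4 w 37.6
```

Run:
```python
from g import *
f0=np.load("f0.npy")
for z in(189,187,185,183,181):
    move_l(P(0,z),speed=20);o=st("z%d"%z,f0)
    if (o["wrist_force"]-f0)[2]>12:print("STOP");break
wait(.2);st("end",f0)
```

```text
z189 t9.35 tcp [ 607.6 -207.3  188.9] Fu 0.0 Fv 0.2 Fz 0.1 w 37.3
z187 t9.60 tcp [ 607.6 -207.3  186.8] Fu 0.2 Fv 0.5 Fz 0.2 w 37.4
z185 t9.85 tcp [ 607.6 -207.3  184.8] Fu -1.3 Fv 0.1 Fz -0.5 w 37.1
z183 t10.10 tcp [ 607.6 -207.3  182.8] Fu -0.6 Fv 0.4 Fz -0.5 w 37.2
z181 t10.35 tcp [ 607.6 -207.3  180.8] Fu -1.7 Fv 0.4 Fz -0.2 w 37.6
end t10.55 tcp [ 607.6 -207.3  180.9] Fu -3.0 Fv 0.8 Fz -0.9 w 37.6
```

Run:
```python
from g import *
import cv2
f0=np.load("f0.npy")
for w in(41,43,46): grip(w);wait(.1);st("w%d"%w,f0)
grip(80);st("open",f0)
move_l(P(0,285),speed=150);wait(.1);st("up",f0)
cv2.imwrite("pics/side3.png",get_image("side")[:,:,::-1])
I=[cv2.resize(cv2.imread(f"pics/side{k}.png")[220:360,260:360],None,fx=4,fy=4,interpolation=2) for k in(0,3)]
cv2.imwrite("pics/cmp.png",np.hstack(I))
```

```text
w41 t10.87 tcp [ 607.  -205.8  180.3] Fu 3.8 Fv 0.9 Fz -2.3 w 41.0
w43 t11.18 tcp [ 607.1 -206.4  180.4] Fu 4.3 Fv 0.5 Fz -2.3 w 43.2
w46 t11.50 tcp [ 607.7 -207.7  181.5] Fu 2.0 Fv -0.1 Fz -1.0 w 46.1
open t11.93 tcp [ 607.6 -207.2  181.2] Fu 1.2 Fv -0.2 Fz 0.2 w 79.8
up t12.88 tcp [ 606.5 -206.6  282.8] Fu 0.5 Fv 0.7 Fz 0.1 w 79.9
```

View pics/cmp.png

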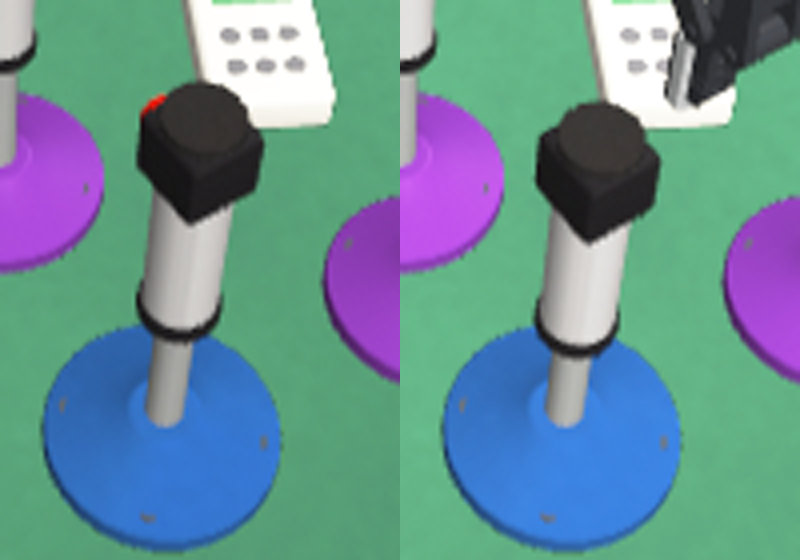

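Run:
```python
from g import *
import cv2
grip(0,20)
move_l(P(-1.5,245),speed=80);wait(.2)
f0=st("pre")["wrist_force"]
z=236.;move_l(P(-1.5,z),speed=40)
n=0
while z>187.5:
    z-=1.5 if z>213 else .7
    move_l(P(-1.5,z),speed=15)
    F=[(get_obs()["wrist_force"]-f0)[2]]
    if F[0]>4.5:
        wait(.05);F.append((get_obs()["wrist_force"]-f0)[2])
    n+=1
    if n%5==0 or len(F)>1:st("z%.1f %s"%(z,np.round(F,1)),f0)
    if min(F)>5.5:print("caught");break
np.save("f0.npy",f0)
cv2.imwrite("pics/side4.png",get_image("side")[:,:,::-1])
```

```text
pre t14.51 tcp [ 608.4 -208.7  245.9] Fu -0.2 Fv -0.1 Fz 0.5 w 0.2
z228.5 [-1.2] t16.13 tcp [ 607.8 -208.4  228.3] Fu 0.8 Fv 0.3 Fz -1.2 w -0.0
z224.0 [4.8 5.3] t16.93 tcp [ 608.1 -208.6  225.2] Fu 1.2 Fv -0.9 Fz 5.3 w 0.1
z222.5 [6.4 5.1] t17.23 tcp [ 608.1 -208.6  223.6] Fu 1.5 Fv -1.4 Fz 5.1 w 0.2
z221.0 [5.8 5.2] t17.53 tcp [ 608.1 -208.6  222.2] Fu 0.4 Fv -1.9 Fz 5.2 w -0.0
z219.5 [4.7 5.9] t17.83 tcp [ 608.1 -208.6  220.7] Fu 0.8 Fv -1.9 Fz 5.9 w -0.2
z218.0 [4.7 4.5] t18.13 tcp [ 608.1 -208.5  219.1] Fu 1.6 Fv -0.8 Fz 4.5 w -0.0
z216.5 [4.8 5.9] t18.43 tcp [ 608.1 -208.6  217.6] Fu 2.0 Fv -1.6 Fz 5.9 w 0.2
z215.0 [5.1 4.9] t18.73 tcp [ 608.1 -208.5  216.1] Fu 1.7 Fv -1.8 Fz 4.9 w -0.2
z213.5 [4.4] t18.98 tcp [ 608.1 -208.5  214.6] Fu 1.6 Fv -1.5 Fz 4.4 w 0.7
z211.3 [5.4 5.4] t19.53 tcp [ 608.1 -208.6  212.5] Fu 2.5 Fv -1.0 Fz 5.4 w 0.3
z210.6 [6.2 5.1] t19.83 tcp [ 608.1 -208.6  211.9] Fu 1.6 Fv -0.8 Fz 5.1 w 0.1
z209.9 [4.8 6. ] t20.13 tcp [ 608.1 -208.6  211.2] Fu 1.5 Fv -1.9 Fz 6.0 w 0.2
z209.2 [5.6 5.2] t20.43 tcp [ 608.1 -208.6  210.5] Fu 2.3 Fv -1.4 Fz 5.2 w -0.5
z208.5 
[... 809 characters left out ...]
3.98 tcp [ 608.1 -208.6  202. ] Fu 0.9 Fv -0.9 Fz 5.2 w -0.1
z200.1 [5.2 4.3] t24.28 tcp [ 608.1 -208.6  201.3] Fu 2.0 Fv -2.0 Fz 4.3 w 0.0
z199.4 [5.1 5.5] t24.58 tcp [ 608.1 -208.6  200.6] Fu 1.7 Fv -1.3 Fz 5.5 w 0.0
z198.7 [5.4 4.8] t24.88 tcp [ 608.1 -208.6  199.8] Fu 0.3 Fv -1.1 Fz 4.8 w -0.1
z198.0 [5.2 5.5] t25.18 tcp [ 608.1 -208.6  199.1] Fu 1.7 Fv -0.8 Fz 5.5 w -0.6
z197.3 [4.6 4.6] t25.48 tcp [ 608.1 -208.5  198.2] Fu 1.6 Fv -0.7 Fz 4.6 w 0.1
z195.2 [1.5] t26.23 tcp [ 607.9 -208.5  195. ] Fu -0.0 Fv 1.1 Fz 1.5 w -0.2
z192.4 [5.7 5.4] t27.28 tcp [ 607.9 -208.5  193.9] Fu 1.8 Fv -2.1 Fz 5.4 w -0.0
z191.7 [9.6 8.1] t27.58 tcp [ 607.9 -208.5  193.8] Fu 1.7 Fv -2.5 Fz 8.1 w -0.0
caught
```

Run:
```python
from g import *
import cv2
f0=np.load("f0.npy")
move_l(P(-1.5,215),speed=60);move_l(P(-1.5,330),speed=200)
x=solve_ik([400,-480,330],[180,0,-75]); goto([400,-480,330],[180,0,-75]);wait(.2);st("away",f0)
for c in("top","side"):cv2.imwrite(f"pics/{c}5.png",get_image(c)[:,:,::-1])
I=[cv2.resize(cv2.imread(f"pics/side{k}.png")[220:360,260:360],None,fx=3,fy=3,interpolation=2) for k in(0,5)]
I+=[cv2.resize(cv2.imread(f"pics/top{k}.png")[165:235,315:385],(200,210),interpolation=2) for k in(0,5)]
cv2.imwrite("pics/fin.png",np.hstack([I[0],I[1],np.vstack(I[2:])]))
```

```text
away t30.39 tcp [ 401.1 -479.1  330. ] Fu 0.4 Fv -0.0 Fz -0.5 w 0.2
```

View pics/fin.png

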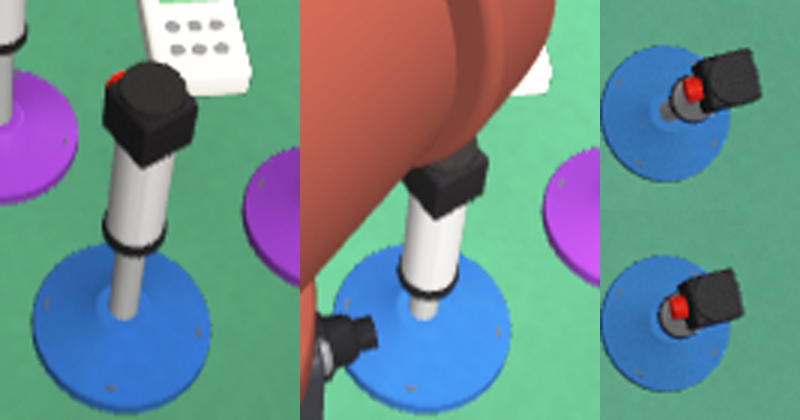

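Run:
```python
import cv2,numpy as np
from vis import ray
from station import *
a=[]
for k in(0,5):
    I=cv2.imread(f"pics/top{k}.png").astype(int)[165:235,315:385];m=(I[:,:,2]>130)&(I[:,:,1]<90)&(I[:,:,0]<90)
    y,x=np.nonzero(m);a.append(len(x));print(len(x),x.min(),x.max(),y.min(),y.max(),"face",ray((315+x.mean(),165+y.mean()),(214,169)[k>0],"top").round(1))
if a[1]>.8*a[0]: sign_off();print("signed")
```

```text
44 29 35 26 33 face [ 602.4 -185.9  214. ]
41 24 30 29 36 face [ 602.  -185.5  169. ]
the job is handed in; nothing more can be done
signed
```

I lowered the raised blue work rest to its next hole, about 45 mm down, and handed the job in at about 30 s of the 43 s allowed.

**Squeeze and ease down:** I pinched the red button against the back of the collar with 25 N. The gripper read 37.6 mm, against the nominal 39 mm for fully in. I took the tube 10 mm down with almost no vertical force.

**Let go:** With the button released, the picture showed the tube about 9.4 mm lower. The button was no longer visible in that view, so I take it to have been riding half in.

**Press to the next hole:** I pressed the pad down in small steps with shut fingers. It slid at about 5 N, a little above the stated 1–4 N. The force fell to 1.5 N near 195 mm as the tooth dropped into the hole. I stopped at a reading of 8 to 10 N with the fingertips at 193.8 mm, well under 20 N.

**Last checks:**
- **Button:** in the top view it covers 41 red pixels, against 44 before, with the same outline size, so it is fully out again.
- **Position:** with the pad about 45 mm lower, the measured button position agrees with the starting one to within 0.5 mm.
- **Hand:** it is clear of everything, at [401, -479, 330] mm.

**Not fully checked:** The arm partly hid the rest in the last side picture, so the 45 mm rests on fingertip height and the top view. The fingers met the pad at about 225 mm, where I expected 229 to 230. I only looked at the lower rest and the loose parts in the early pictures, but the hand never went near them.

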